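Re-rank the trophies on the display risers

TASK

The three second-hand trophies stand on the wrong plywood display risers: rearrange them so that the tallest trophy (the cup) stands on the tallest riser, the middle one (the column) on the middle, round riser and the smallest (the medal) on the lowest riser, each upright and centred on its riser. Stand a trophy on the empty grey felt pad to free a place on the way (the pad is empty again at the end); never tip a trophy over or let it touch the bare table, and leave the puck, the cone and the dumbbell where they are.

Things in the scene. Friction and masses are not known exactly. Their poses are not given: they have to be found in the camera images.
- cup: the tallest trophy, loose, about 400 g: a steel two-handled cup on a round black base (64 mm dia, 25 mm high), 140 mm tall overall. Its bowl is an open cylinder 48 mm in outer diameter from 92 to 140 mm up; two thin loop handles stick out at its +y and -y sides (to 40 mm from the axis), so grip the bowl along the cup's x axis. Origin: centre of its underside, z up its axis
- column: the middle trophy, loose, about 350 g: a plain round steel column, 32 mm dia from 31 to 92 mm up, topped by a small 24 mm ball, on a square black base 60 x 60 x 25 mm; 115 mm tall overall. Origin: centre of its underside, z up its axis, x and y along the base's sides
- medal: the smallest trophy, loose, about 250 g: an upright steel disc (a big medal) 52 mm dia and 16 mm thick, its faces looking along its x axis, its centre 59 mm up, on a black base 45 (x) x 64 (y) x 20 mm; 85 mm tall overall. Grip the disc by its two faces (along x). Origin: centre of its underside
- riser_tall: the tallest display riser: square plywood block 110 x 110 mm, 60 mm high, fixed. Origin: centre of its underside; its top is 60 mm above it. At the start the column trophy stands on it
- riser_mid: the middle display riser: round plywood disc 110 mm dia, 40 mm high, fixed. Origin: centre of its underside; its top is 40 mm above it. At the start the medal trophy stands on it
- riser_low: the lowest display riser: oblong plywood slab 130 (x) x 90 (y) mm, 20 mm high, fixed. Origin: centre of its underside; its top is 20 mm above it. At the start the cup trophy stands on it
- mat: the free spot: square grey felt-covered pad 120 x 120 mm, 8 mm thick, fixed and empty at the start. Origin: centre of its underside; its top is 8 mm above it
- puck: bystander, loose: black rubber hockey puck, 76 mm dia, 25 mm high, lying flat. Origin: centre of its underside
- cone: bystander, loose: orange training cone, 120 mm tall, on a foot 100 x 100 mm. Origin: centre of its underside
- dumbbell: bystander, loose: small dumbbell lying along its y axis, two black hexagonal heads, 130 mm long, about 52 mm wide and 45 mm high. Origin: below its middle, on the table
Things that resemble listed ones, but are neither listed nor needed, are in the scene too. What is shaped like the riser_low but black or green is not meant.

How it is judged (in metres and radians):
On the way:
1. one of the trophies stands upright, released and at rest on the grey felt pad (its centre within 40 mm of the pad's centre) (((horizontal distance between cup and mat below 0.04 m and z of cup in the frame of mat between 0.004 and 0.012 m and angle between cup's own z axis and vertical below 0.06 rad and linear speed of cup below 0.02 m/s and contact force between the fingers and cup below 0.2 N) or (horizontal distance between column and mat below 0.04 m and z of column in the frame of mat between 0.004 and 0.012 m and angle between column's own z axis and vertical below 0.06 rad and linear speed of column below 0.02 m/s and contact force between the fingers and column below 0.2 N) or (horizontal distance between medal and mat below 0.04 m and z of medal in the frame of mat between 0.004 and 0.012 m and angle between medal's own z axis and vertical below 0.06 rad and linear speed of medal below 0.02 m/s and contact force between the fingers and medal below 0.2 N))), for 0.2 s.
At the end, for the whole second after the job is handed in: cup on the tall riser, column on the middle riser, medal on the low riser: each trophy's centre within 14 mm of its riser's centre, its underside within 4 mm of the riser's top, upright within 0.06 rad and at rest (horizontal distance between cup and riser_tall below 0.014 m and z of cup in the frame of riser_tall between 0.056 and 0.064 m and angle between each of cup, column, medal's own z axis and vertical below 0.06 rad and linear speed of each of cup, column, medal below 0.02 m/s and horizontal distance between column and riser_mid below 0.014 m and z of column in the frame of riser_mid between 0.036 and 0.044 m and horizontal distance between medal and riser_low below 0.014 m and z of medal in the frame of riser_low between 0.016 and 0.024 m); the robot touches nothing.
It fails at once if a trophy tips over (angle between any of cup, column, medal's own z axis and vertical above 0.6 rad).
It fails at once if a trophy touches the bare table (height (world z) of any of cup, column, medal below 0.004 m).
It fails at once if the puck, the cone or the dumbbell is moved by more than 15 mm (distance of any of puck, cone, dumbbell from where it was at the start of the episode above 0.015 m).
It also fails if it takes over 109 s, if anything falls off the work surface, if the arm or the gripper's body presses on something with over 40 N, if the wrist force passes 120 N, or if a joint passes its speed limit or range.

ROBOT

A 6-joint arm with a two-finger parallel gripper is mounted at the origin on the work surface. World frame = base frame: x ahead of the robot, y to its left, z up, the work surface at z = 0. Lengths are in m, angles in degrees, forces in N, time in s.
With the tool pointing down it reaches from about 0.3 to 0.75 m from the base axis. Payload 8.5 kg.
Tool frame: the origin (TCP) lies at the very end of the fingers, on their centre line; the grasp point (between the pads) lies 19 mm behind it; z points along the fingers, y is the direction in which the jaws open and shut (so a half turn about z gives the same grasp; the last joint's range is limited). The gripper opens to 85 mm and grips with 20 to 120 N. Pads are 22 mm wide; open, the fingers measure 114 mm over their backs; the gripper's body (76 mm by 85 mm) begins 54 mm behind the grasp point. The pads swing forward as they close: fully open they stand 13 mm farther back than shut.
Start: joints at [-75.705, 21.807, 74.336, -0, 83.858, -12.336], TCP at [0.247, -0.492, 0.231] pointing down, gripper open.
Joint ranges: [-178.18, 178.18], [-50.72, 133.34], [12.68, 142.11], [-81.47, 261.47], [9.98, 163.14], [-165.26, 165.26]. Speed limits (degrees/s): [136.94, 136.94, 180, 180, 180, 180].

INTERFACE

Orientations are given as a 3x3 rotation matrix whose columns are the frame's x, y, z axes.
In Python, from rig import env, vision, close_job, spotter gives the robot as it stands. The module is installed in compiled form; this text tells all that it offers.
- The arm moves only by the tool jog_arm, never from a script. Its argument "plan" is a list that holds one entry, the list of rows, each a list of 6 numbers: the shift along the tool's x, y, z in units of 40 mm (1.0 is 40 mm), then the turn, a rotation vector about the tool's x, y, z in units of 0.15 rad (1.0 is 0.15 rad). A call has 1 to 10 rows; each row shifts and turns the commanded pose from where the row before left it, along the tool's axes as they then stand; what a row does not reach is not made up. A row lasts 1/10 s, in which the tool goes at most 50 mm and 8.59 degrees, less where a joint would pass 70% of its speed; a pose out of reach is approached as far as the arm can. A call with a number of a shift or a turn outside -1 to 1 is refused whole. A call with a gripper value outside its range is refused whole. "grip" is the opening, from -1 (shut) to 1 (fully open), set as the call begins (left out, the last holds). The fingers move at their own pace and stop on an object; "squeeze" is the grip in N (left out, the last holds). Time passes only in rows, so rows that do not move let the fingers close. It gives the time, the measured TCP pose, the force and the opening at its end, in the units of the state.
- env.observe(): the state, without advancing time (a new reading comes with each control period).
- vision.get_image(name): name is "scene" or "side" or "wrist"; returns (picture, depth): 384x512x3 uint8, red, green, blue; 384x512 float32, m along the optical axis (not along the pixel's ray), 0 where there is no reading.
- vision.camera_info(name): a dict with "fx", "fy", "cx", "cy" (pixels), "rvec" (rotation vector, rad) and "tvec" (3), from world to camera coordinates, as OpenCV has them. Camera axes: x right, y down, z forward; pixel columns grow to the right and rows downward; lengths in m; the calibration is good to about 2 mm. A picture is of the moment at which its call begins: read the wrist's pose just before it. camera_info takes no time and is no camera call; for the wrist camera it gives the pose at the moment of the call.
- close_job(): hands the job in, once; it reports no verdict.
Trained networks look in the newest picture that a camera, given by its name, has taken for a name from the list of things; names that differ only in an ending like _2 or _b are one class to them, and where a whole thing is asked for, a point or a joint stands for the part that bears it (a point fixed in the world has none). Each returns a list of dicts, best first, with "score" (0 to 1); they miss things now and then, are a little off and sometimes report something else, mostly with a low value. They report only what shows in the picture. A call takes as long as a camera call. They do not tell look-alikes from the thing itself.
- spotter.trace(camera, query): "pixels" (384x512 bool, what is visible of it) and "rect" ([left, top, right, bottom] in pixels, round what is visible of it).
The state is a dict: "time_s": time; "q": joint angles; "qvel": joint speeds; "joint_efforts": joint torques, N m; "position": TCP position; "tool_rot": TCP orientation; "ft_force": force on the tool from outside, world axes, zero at the start; "wrist_torque": the same for the moment, N m; "grip_width": finger opening in m.
Only numpy, scipy, OpenCV 4.12 (cv2) and the standard library are available. Lean on these libraries where they do the work, as an engineer would, in place of code of your own. Each camera call takes 0.05 s, during which the arm holds its last target.

## Working session

There is one attempt and no reset: what is moved stays moved. The work goes in short steps, Python scripts to look and compute and a tool call to move; the robot and the scene stay as the last step left them, time stands still between calls to the robot, and variables do not carry over. Pictures are saved under pics/ and viewed, and the job is handed in when it is done.

Besides the shell and the picture viewer there is one more tool, called after "Request:" as name([rows], argument=value, ...), one row to a line, values as JSON. jog_arm: Moves the arm, as the interface text tells. Its arguments: {"type":"object","properties":{"plan":{"type":"array"},"grip":{"type":"number"},"squeeze":{"type":"number"}},"required":["plan"]}

```bash
mkdir -p pics; ls
python3 - <<'E'
from rig import env, vision
import cv2
s=env.observe(); print(s['time_s'],s['position'],s['tool_rot'],s['grip_width'])
for n in ['scene','side']:
    im,d=vision.get_image(n); cv2.imwrite(f'pics/{n}0.png',cv2.cvtColor(cv2.resize(im,(800,600)),cv2.COLOR_RGB2BGR))
    import numpy as np; np.savez(f'{n}0.npz',im=im,d=d)
    print(n,vision.camera_info(n))
E
```

```text
pics
0.0 [ 0.24647228 -0.49135904  0.23069954] [[ 8.93908423e-01  4.48249490e-01 -3.53988908e-04]
 [ 4.48249507e-01 -8.93907316e-01  1.44536408e-03]
 [ 3.31450435e-04 -1.45069848e-03 -9.99998893e-01]] 0.0856313374001834
scene {'fx': 486.7410263249325, 'fy': 486.7410263249325, 'cx': 257.4055515515102, 'cy': 186.96046197422686, 'rvec': array([ 0.91729943,  2.55480004, -0.98669715]), 'tvec': array([ 0.41537859, -0.24446386,  1.70096149])}
side {'fx': 378.0273578986313, 'fy': 378.0273578986313, 'cx': 253.06844996969326, 'cy': 188.74266424290997, 'rvec': array([ 2.16026186, -0.15044432,  0.08297036]), 'tvec': array([-0.57635933,  0.14262421,  0.81018861])}
```

View pics/scene0.png

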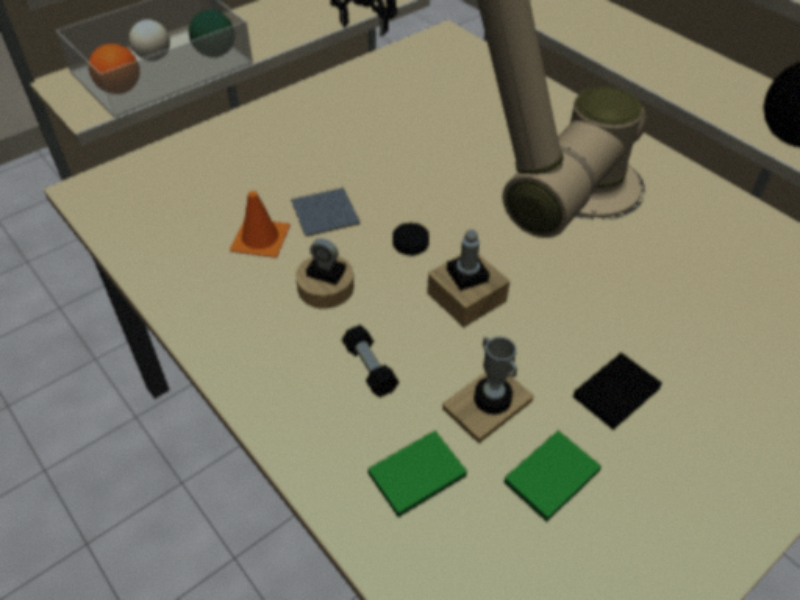

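View pics/side0.png

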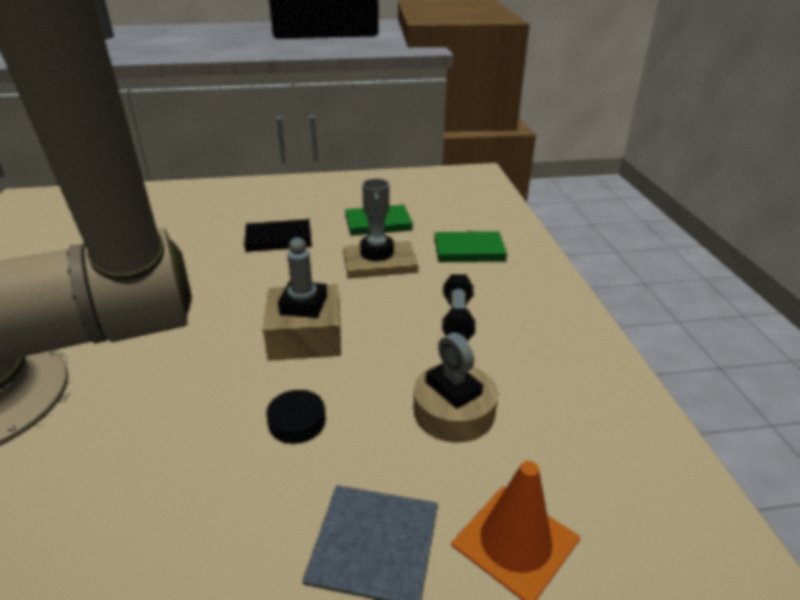

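Candidates for riser_low (in the 800x600 scene picture): the plywood slab under the cup (488,403), green slabs (418,472) and (553,474), black slab (617,389). By description the plywood one with the cup is meant. Mat: the grey square (326,211). Now measure.

```bash
cat > h.py <<'E'
import numpy as np, cv2
from rig import env, vision, spotter
def cam(n):
    c=vision.camera_info(n); R,_=cv2.Rodrigues(np.array(c['rvec'])); return c,R,np.array(c['tvec']).ravel()
def cloud(n,d,ci=None):
    c,R,t=ci or cam(n)
    v,u=np.mgrid[0:384,0:512]
    P=np.stack([(u-c['cx'])*d/c['fx'],(v-c['cy'])*d/c['fy'],d],-1)
    return (P-t)@R
def proj(n,p,ci=None):
    c,R,t=ci or cam(n); q=R@np.asarray(p,float)+t
    return c['fx']*q[0]/q[2]+c['cx'],c['fy']*q[1]/q[2]+c['cy']
E
python3 - <<'E'
from h import *
names=['cup','column','medal','riser_tall','riser_mid','riser_low','mat','puck','cone','dumbbell']
for n in ['scene','side']:
    z=np.load(n+'0.npz'); 
    im,d=vision.get_image(n); W=cloud(n,d)
    masks={}
    for q in names:
        for r in spotter.trace(n,q)[:4]:
            m=r['pixels']&(d>0); 
            if m.sum()<5: continue
            p=W[m]; 
            zt=np.percentile(p[:,2],[2,50,98])
            print(n,q,round(r['score'],2),[int(x) for x in r['rect']],m.sum(),'xy mid',((p.min(0)+p.max(0))/2)[:2].round(3),'z',zt.round(3))
            masks[q+str(len([k for k in masks if k.startswith(q)]))]=r['pixels']
    np.savez(n+'_m.npz',im=im,d=d,W=W,**masks)
print(env.observe()['time_s'])
E
```

```text
scene cup 0.88 [303, 214, 331, 263] 967 xy mid [0.557 0.257] z [0.027 0.106 0.162]
scene column 0.9 [285, 147, 312, 180] 638 xy mid [0.421 0.041] z [0.06  0.089 0.173]
scene medal 0.67 [192, 151, 222, 183] 522 xy mid [ 0.614 -0.136] z [0.042 0.065 0.126]
scene riser_tall 0.84 [276, 164, 326, 210] 1206 xy mid [0.449 0.06 ] z [0.005 0.056 0.066]
scene riser_mid 0.76 [186, 167, 228, 197] 714 xy mid [ 0.644 -0.109] z [0.001 0.04  0.046]
scene riser_low 0.94 [234, 276, 298, 327] 1888 xy mid [0.767 0.31 ] z [0.008 0.021 0.026]
scene riser_low 0.93 [323, 273, 384, 335] 1909 xy mid [0.605 0.448] z [0.007 0.021 0.026]
scene riser_low 0.68 [282, 239, 338, 277] 956 xy mid [0.59  0.285] z [0.006 0.021 0.026]
scene riser_low 0.59 [369, 224, 424, 270] 1480 xy mid [0.394 0.404] z [0.009 0.022 0.026]
scene mat 0.64 [185, 118, 229, 150] 922 xy mid [ 0.512 -0.29 ] z [0.003 0.01  0.015]
scene mat 0.61 [249, 143, 275, 164] 415 xy mid [ 0.435 -0.1  ] z [0.006 0.026 0.032]
scene puck 0.75 [252, 142, 277, 166] 432 xy mid [ 0.434 -0.112] z [0.005 0.026 0.032]
scene cone 0.68 [147, 122, 182, 163] 976 xy mid 
[... 904 characters left out ...]
23]
side riser_low 0.92 [156, 140, 198, 160] 709 xy mid [0.399 0.422] z [0.004 0.021 0.023]
side riser_low 0.77 [220, 155, 267, 181] 729 xy mid [0.597 0.282] z [0.001 0.02  0.023]
side riser_low 0.57 [220, 130, 267, 150] 462 xy mid [0.608 0.442] z [0.002 0.021 0.023]
side mat 0.72 [195, 308, 278, 384] 4829 xy mid [ 0.519 -0.29 ] z [0.006 0.009 0.01 ]
side mat 0.58 [268, 235, 322, 282] 1520 xy mid [ 0.645 -0.123] z [0.004 0.04  0.042]
side puck 0.92 [171, 249, 208, 280] 1023 xy mid [ 0.438 -0.107] z [0.007 0.026 0.028]
side cone 0.73 [289, 294, 378, 384] 3821 xy mid [ 0.668 -0.294] z [0.003 0.019 0.12 ]
side dumbbell 0.78 [281, 176, 304, 220] 735 xy mid [0.696 0.06 ] z [0.    0.034 0.047]
1.2
```

```bash
cat > fit.py <<'E'
from h import *
def top(W,c,r,z0,z1):
    p=W.reshape(-1,3); p=p[(np.hypot(p[:,0]-c[0],p[:,1]-c[1])<r)&(p[:,2]>z0)&(p[:,2]<z1)]; return p
def rect(p):
    q=p[:,:2]*1000
    # knock out stray points
    h,xe,ye=np.histogram2d(q[:,0],q[:,1],bins=[np.arange(0,1000,5),np.arange(-600,700,5)])
    (c,s,a)=cv2.minAreaRect(q.astype(np.float32)); return np.round(c,1),np.round(s,1),round(a,1)
E
python3 - <<'E'
from fit import *
for n in ['scene','side']:
    z=np.load(n+'_m.npz'); W=z['W']
    for nm,c,r,zt in [('tall',(.448,.055),.085,.06),('mid',(.644,-.12),.075,.04),('low',(.597,.284),.095,.02),('mat',(.518,-.29),.1,.008)]:
        mk=[k for k in z.files if k.startswith({'mat':'mat'}.get(nm,'riser_'+nm))]
        p=top(W,c,r,zt-.004,zt+.005)
        if nm=='mat': p=W[z['mat0']]; p=p[p[:,2]>.004]
        lo=np.percentile(p[:,:2],.5,0);
        print(n,nm,len(p),p[:,2].mean().round(4),rect(p))
        if nm=='mid':
            (cc,rr)=cv2.minEnclosingCircle((p[:,:2]*1000).astype(np.float32)); print('circ',cc,rr)
    im=z['im']
E
```

```text
scene tall 518 0.0614 (array([448.3,  80.7]), array([111.7, 114.1]), 86.5)
scene mid 417 0.0413 (array([ 644.1, -109.2]), array([103.8, 107.3]), 53.9)
circ (642.1140747070312, -111.6567611694336) 56.301513671875
scene low 809 0.0213 (array([588.9, 284.7]), array([131.7,  92.7]), 1.0)
scene mat 891 0.0114 (array([797.1, 213.8]), array([1305.6,  131.9]), 60.7)
side tall 750 0.0606 (array([450.7,  76. ]), array([109.8, 109.8]), 87.7)
side mid 964 0.0407 (array([ 644.6, -118.3]), array([104.9, 108.7]), 82.0)
circ (645.5311279296875, -114.84904479980469) 56.40921401977539
side low 538 0.0209 (array([592.3, 281.1]), array([129.5,  92.3]), 0.8)
side mat 4793 0.011 (array([ 480.1, -440.3]), array([434.1, 127.5]), 75.3)
```

```bash
python3 - <<'E'
from h import *
for n in ['scene','side']:
    im=np.load(n+'_m.npz')['im']
    for k,(c,w) in enumerate({'scene':[((300,190),70),((207,172),40)],'side':[((225,170),80),((270,260),90)]}[n]):
        a=im[max(0,c[1]-w):c[1]+w,c[0]-w:c[0]+w]
        cv2.imwrite(f'pics/{n}_crop{k}.png',cv2.cvtColor(cv2.resize(a,(590,590),interpolation=cv2.INTER_CUBIC),cv2.COLOR_RGB2BGR))
E
python3 -c "
import cv2,numpy as np
a=[cv2.resize(cv2.imread(f'pics/{n}.png'),(390,300 if 0 else 390)) for n in ['scene_crop0','side_crop0']]
cv2.imwrite('pics/c0.png',np.hstack(a))"
```

```text
(no output)
```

View pics/c0.png

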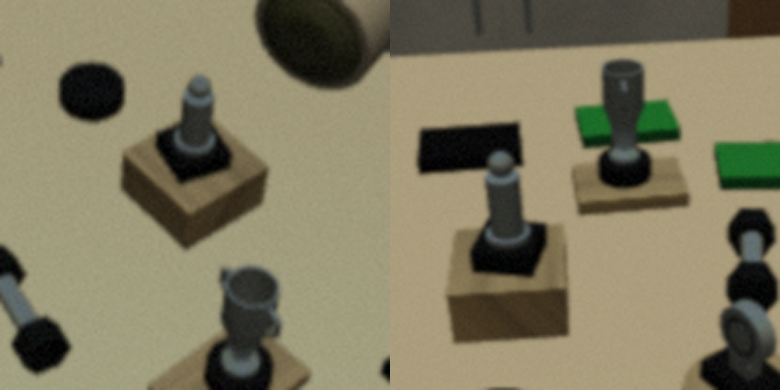

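```bash
cat >> fit.py <<'E'
def circ(p):
    A=np.c_[2*p[:,:2],np.ones(len(p))]; x=np.linalg.lstsq(A,(p[:,:2]**2).sum(1),rcond=None)[0]
    return x[:2].round(4), np.sqrt(x[2]+x[0]**2+x[1]**2).round(4)
E
python3 - <<'E'
from fit import *
C={}
for n in ['scene','side']:
    z=np.load(n+'_m.npz'); W=z['W']
    ci=cam(n)
    # mat by plane ray
    m=z['mat0'].astype(np.uint8); 
    v,u=np.nonzero(m); c,R,t=ci
    d=np.c_[(u-c['cx'])/c['fx'],(v-c['cy'])/c['fy'],np.ones(len(u))]@R; o=-R.T@t
    p=o+d*((.008-o[2])/d[:,2])[:,None]; print(n,'mat',rect(p))
    print(n,'column shaft',circ(top(W,(.448,.078),.03,.095,.145)))
    print(n,'column base',rect(top(W,(.448,.078),.05,.08,.088)))
    print(n,'cup base',circ(top(W,(.591,.284),.04,.024,.042)), 'bowl',circ(top(W,(.591,.284),.0268,.115,.155)),rect(top(W,(.591,.284),.06,.115,.162)))
    print(n,'medal base top',rect(top(W,(.644,-.115),.05,.055,.064)),'disc',rect(top(W,(.644,-.115),.05,.075,.13)))
    print(env.observe()['time_s'])
im,d=vision.get_image('wrist'); print(cam('wrist')); cv2.imwrite('pics/w0.png',im[:,:,::-1]);
E
```

```text
scene mat (array([ 512.2, -291.7]), array([131. , 124.4]), 70.2)
scene column shaft (array([0.4503, 0.0791]), np.float64(0.0144))
scene column base (array([450.3,  78. ]), array([65., 63.]), 77.9)
scene cup base (array([0.5838, 0.2862]), np.float64(0.0342)) bowl (array([0.5854, 0.2894]), np.float64(0.0219)) (array([584.1, 290. ]), array([65.7, 47.6]), 50.8)
scene medal base top (array([ 638.7, -109.9]), array([48.5, 66. ]), 31.7) disc (array([ 640.5, -108.8]), array([22.7, 53.2]), 31.4)
1.2
side mat (array([ 517.6, -293.9]), array([123.3, 120.9]), 70.6)
side column shaft (array([0.453 , 0.0757]), np.float64(0.0148))
side column base (array([452.8,  75.4]), array([61.3, 60.1]), 73.4)
side cup base (array([0.5877, 0.2869]), np.float64(0.0308)) bowl (array([0.5877, 0.2864]), np.float64(0.0225)) (array([589.3, 279.7]), array([45.9, 63.4]), 17.0)
side medal base top (array([ 641.8, -112.4]), array([45.6, 65. ]), 29.1) disc (array([ 641.8, -113.5]), array([17.7, 50.6]), 30.8)
1.2
({'fx': 301.3726757280967, 'fy': 301.3726757280967, 'cx': 260.132841882677, 'cy': 191.09902443827434, 'rvec': array([-2.45690095,  1.51770734,  0.21993486]), 'tvec': array([-0.55016479, -0.03768073,  0.37961815])}, array([[ 4.47653298e-01, -8.94207124e-01,  3.79982640e-04],
       [-8.57315630e-01, -4.29063996e-01,  2.84453859e-01],
       [-2.54197630e-01, -1.27662473e-01, -9.58689657e-01]]), array([-0.55016479, -0.03768073,  0.37961815]))
```

View pics/w0.png

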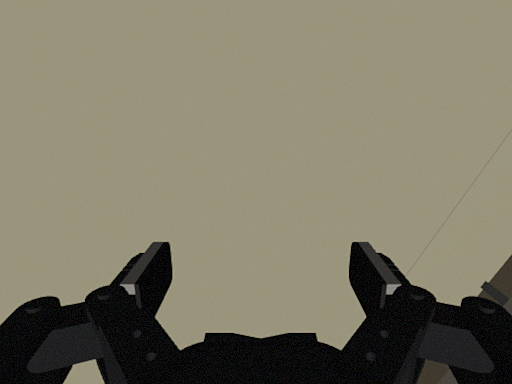

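The medal on its round riser (scene 324,258) goes to the mat first. I need a helper that works out the numbers for each move.

```bash
cat > go.py <<'E'
from h import *
from scipy.spatial.transform import Rotation as Ro
def down(yaw):  # yaw of tool y, degrees
    a=np.radians(yaw); y=np.array([np.cos(a),np.sin(a),0]); z=np.array([0,0,-1.]); return np.c_[np.cross(y,z),y,z]
def plan(targets,start=None):
    """targets: list of (xyz,yaw_of_y,nrows)"""
    s=env.observe(); p,R=(s['position'],s['tool_rot']) if start is None else start
    p=np.array(p);R=np.array(R)
    for xyz,yaw,n in targets:
        cands=[down(yaw),down(yaw+180)]
        # choose via q6 = q1-yaw near 0
        q1=np.degrees(np.arctan2(xyz[1],xyz[0])); 
        w=lambda a:abs((a+180)%360-180)
        T=cands[0] if w(q1-yaw)<w(q1-yaw-180) else cands[1]
        p0=p.copy(); rows=[]
        dr=Ro.from_matrix(R.T@T).as_rotvec(); R0=R.copy()
        for i in range(1,n+1):
            pt=p0+(np.array(xyz)-p0)*i/n; Rt=R0@Ro.from_rotvec(dr*i/n).as_matrix()
            sh=(R.T@(pt-p)/.04).round(2); rv=(Ro.from_matrix(R.T@Rt).as_rotvec()/.15).round(2)
            rows.append([float(a)+0. for a in np.r_[sh,rv]])
            p=p+R@(sh*.04); R=R@Ro.from_rotvec(rv*.15).as_matrix()
        print('[['+','.join('['+','.join('%g'%v for v in r)+']' for r in rows)+']]', 'max',np.abs(rows).max(), p.round(4))
def state():
    s=env.observe(); print(round(s['time_s'],2),s['position'].round(4),'yaw',np.degrees(np.arctan2(s['tool_rot'][1,1],s['tool_rot'][0,1])).round(1),'tilt',np.degrees(np.arccos(-s['tool_rot'][2,2])).round(2),s['ft_force'].round(1),round(s['grip_width'],4))
    return s
E
python3 -c "
from go import *
plan([((.641,-.1115,.26),31,15)])"
```

```text
[[[0.87,-0.27,-0.05,0,0,-0.73],[0.9,-0.18,-0.05,0,0,-0.73],[0.91,-0.07,-0.04,0,0,-0.74],[0.91,0.02,-0.05,0,0,-0.73],[0.9,0.13,-0.05,0,0,-0.73],[0.89,0.22,-0.05,0,0,-0.73],[0.86,0.32,-0.04,0,0,-0.73],[0.81,0.41,-0.05,0,0,-0.74],[0.77,0.5,-0.05,0,0,-0.73],[0.7,0.58,-0.05,0,0,-0.73],[0.64,0.65,-0.05,0,0,-0.73],[0.57,0.72,-0.04,0,0,-0.73],[0.48,0.77,-0.05,0,0,-0.74],[0.39,0.83,-0.05,0,0,-0.73],[0.3,0.86,-0.05,0,0,-0.73]]] max 0.91 [ 0.641  -0.1115  0.2601]
```

Request:
jog_arm([
  [[0.87,-0.27,-0.05,0,0,-0.73],[0.9,-0.18,-0.05,0,0,-0.73],[0.91,-0.07,-0.04,0,0,-0.74],[0.91,0.02,-0.05,0,0,-0.73],[0.9,0.13,-0.05,0,0,-0.73],[0.89,0.22,-0.05,0,0,-0.73],[0.86,0.32,-0.04,0,0,-0.73],[0.81,0.41,-0.05,0,0,-0.74],[0.77,0.5,-0.05,0,0,-0.73],[0.7,0.58,-0.05,0,0,-0.73]],
], grip=1, squeeze=40)

```text
time_s: 2.25
position: [0.5106, -0.2371, 0.2507]
tool_rot: [[0.003, 1.0, 0.0], [1.0, -0.003, -0.0], [-0.0, 0.0, -1.0]]
ft_force: [-0.0, -1.3, -0.3]
grip_width: 0.0852
```

Request:
jog_arm([
  [[0.64,0.65,-0.05,0,0,-0.73],[0.57,0.72,-0.04,0,0,-0.73],[0.48,0.77,-0.05,0,0,-0.74],[0.39,0.83,-0.05,0,0,-0.73],[0.3,0.86,-0.05,0,0,-0.73],[0,0,0,0,0,0],[0,0,0,0,0,0]],
])

```text
time_s: 2.95
position: [0.6412, -0.1111, 0.2597]
tool_rot: [[-0.515, 0.857, -0.001], [0.857, 0.515, 0.0], [0.0, -0.001, -1.0]]
ft_force: [-1.0, -0.6, -0.1]
grip_width: 0.0857
```

```bash
cat > look.py <<'E'
from go import *
import sys
def look(tag):
    s=state(); ci=cam('wrist'); im,d=vision.get_image('wrist'); W=cloud('wrist',d,ci)
    np.savez(f'{tag}.npz',im=im,d=d,W=W); cv2.imwrite(f'pics/{tag}.png',im[:,:,::-1]); return im,d,W,ci
E
python3 - <<'E'
from look import *; from fit import *
im,d,W,ci=look('w1')
c=(.641,-.1115)
print('riser top',rect(top(W,c,.075,.034,.046)),circ(top(W,c,.075,.034,.046)))
p=top(W,c,.075,.034,.046); print(cv2.minEnclosingCircle((p[:,:2]*1000).astype(np.float32)))
print('base',rect(top(W,c,.05,.055,.066)),'disc',rect(top(W,c,.05,.09,.13)))
E
```

```text
2.95 [ 0.6412 -0.1111  0.2597] yaw 31.0 tilt 0.04 [-1.  -0.6 -0.1] 0.0857
riser top (array([ 641.4, -114.4]), array([108.1, 109.2]), 33.0) (array([ 0.6412, -0.1142]), np.float64(0.0446))
((641.7837524414062, -114.2357177734375), 54.87403106689453)
base (array([ 638.8, -111.9]), array([44.9, 63.4]), 28.9) disc (array([ 638.2, -110.8]), array([16. , 48.2]), 28.8)
```

View pics/w1.png

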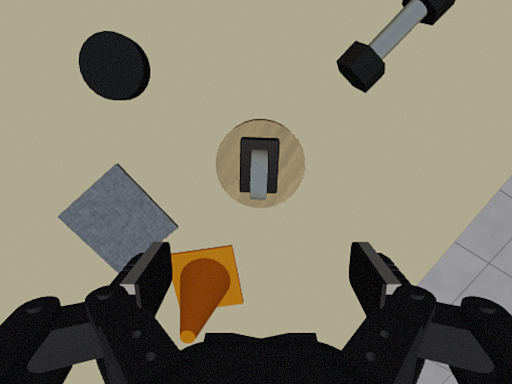

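Run:
```python
from look import *; from fit import *
z=np.load('w1.npz'); W=z['W']
p=top(W,(.515,-.293),.1,.0045,.012); 
r=spotter.trace('wrist','mat'); print([x['rect'] for x in r]); print('mat',rect(W[r[0]['pixels']]))
r=spotter.trace('wrist','cone'); print('cone',rect(W[r[0]['pixels']]))
print('puck',circ(top(W,(.437,-.107),.05,.02,.03)))
plan([((.6387,-.1115,.26),29,2),((.6387,-.1115,.080),29,8)])
```

```text
[[56.6, 166.7, 183.4, 269.5]]
mat (array([ 545.6, -201.6]), array([325.1, 121.7]), 71.2)Traceback (most recent call last):
  File "<stdin>", line 5, in <module>
IndexError: list index out of range
```

Run:
```python
from look import *; from fit import *
z=np.load('w1.npz'); W=z['W']
r=spotter.trace('wrist','mat'); p=W[r[0]['pixels']]; p=p[(abs(p[:,2]-.009)<.006)&(np.hypot(p[:,0]-.515,p[:,1]+.293)<.095)]; print('mat',rect(p))
print('puck',circ(top(W,(.437,-.107),.05,.02,.03)))
plan([((.6387,-.1115,.22),29,2),((.6387,-.1115,.080),29,6)])
```

```text
mat (array([ 514.7, -292.8]), array([121.5, 119.9]), 70.2)
puck (array([ 0.4349, -0.1046]), np.float64(0.0269))
[[[0.02,-0.01,0.5,0,0,0.11],[0.02,-0.02,0.51,0,0,0.11]]] max 0.51 [ 0.6387 -0.1117  0.2199]
[[[0,0,0.58,0,0,0],[0,0,0.59,0,0,0],[0,0,0.58,0,0,0],[0,0,0.58,0,0,0],[0,0,0.59,0,0,0],[0,0,0.58,0,0,0]]] max 0.59 [ 0.6387 -0.1117  0.0799]
```

Mat (0.515, −0.293) at 70°. Descend over the medal and grip.

Request:
jog_arm([
  [[0.02,-0.01,0.5,0,0,0.11],[0.02,-0.02,0.51,0,0,0.11],[0,0,0.58,0,0,0],[0,0,0.59,0,0,0],[0,0,0.58,0,0,0],[0,0,0.58,0,0,0],[0,0,0.59,0,0,0],[0,0,0.58,0,0,0],[0,0,0,0,0,0],[0,0,0,0,0,0]],
])

```text
time_s: 4.15
position: [0.6392, -0.1114, 0.0805]
tool_rot: [[-0.486, 0.874, 0.0], [0.874, 0.486, -0.0], [-0.0, 0.0, -1.0]]
ft_force: [-0.5, -0.0, 0.2]
grip_width: 0.085
```

Request:
jog_arm([
  [[0,0,0,0,0,0],[0,0,0,0,0,0],[0,0,0,0,0,0],[0,0,0,0,0,0],[0,0,0,0,0,0],[0,0,0,0,0,0],[0,0,0,0,0,0],[0,0,0,0,0,0]],
], grip=-1, squeeze=40)

```text
time_s: 4.95
position: [0.6393, -0.1108, 0.08]
tool_rot: [[-0.486, 0.874, 0.0], [0.874, 0.486, -0.0], [-0.0, 0.0, -1.0]]
ft_force: [-1.8, 0.8, 3.4]
grip_width: 0.0158
```

Run:
```python
from go import *
state()
plan([((.6393,-.1108,.16),29,4),((.515,-.293,.13),29,6),((.515,-.293,.051),29,6)])
```

```text
4.95 [ 0.6393 -0.1108  0.08  ] yaw 29.1 tilt 0.02 [-1.8  0.8  3.4] 0.0158
[[[0,0,-0.5,0,0,0],[0,0,-0.5,0,0,0.01],[0,0,-0.5,0,0,0],[0,0,-0.5,0,0,0]]] max 0.5 [ 0.6392 -0.1108  0.16  ]
[[[-0.41,-0.82,0.12,0,0,0],[-0.42,-0.82,0.13,0,0,0],[-0.41,-0.82,0.12,0,0,0],[-0.41,-0.82,0.13,0,0,0],[-0.41,-0.83,0.12,0,0,0],[-0.42,-0.82,0.13,0,0,0]]] max 0.83 [ 0.5149 -0.2932  0.13  ]
[[[0,0,0.33,0,0,0],[0,0,0.33,0,0,0],[0,0,0.33,0,0,0],[0,0,0.33,0,0,0],[0,0,0.33,0,0,0],[0,0,0.32,0,0,0]]] max 0.33 [ 0.515  -0.2932  0.0512]
```

Request:
jog_arm([
  [[0,0,-0.3,0,0,0],[0,0,-0.5,0,0,0],[0,0,-0.6,0,0,0],[0,0,-0.6,0,0,0],[-0.3,-0.6,0.1,0,0,0],[-0.5,-0.93,0.1,0,0,0],[-0.5,-0.93,0.1,0,0,0],[-0.5,-0.93,0.1,0,0,0],[-0.4,-0.93,0.1,0,0,0],[-0.28,-0.61,0.1,0,0,0]],
])

```text
time_s: 5.95
position: [0.5135, -0.2953, 0.1359]
tool_rot: [[-0.485, 0.875, -0.0], [0.875, 0.485, -0.0], [0.0, -0.0, -1.0]]
ft_force: [0.3, -0.5, -2.1]
grip_width: 0.0153
```

Run:
```python
from go import *
state()
plan([((.515,-.293,.0495),29,6)])
```

```text
5.95 [ 0.5135 -0.2953  0.1359] yaw 29.0 tilt 0.03 [ 0.3 -0.5 -2.1] 0.0153
[[[0.01,0.01,0.36,0,0,0],[0,0.01,0.36,0,0,0],[0.01,0.01,0.36,0,0,0],[0,0.01,0.36,0,0,0],[0.01,0.01,0.36,0,0,0],[0,0.01,0.36,0,0,0]]] max 0.36 [ 0.515  -0.2931  0.0495]
```

Request:
jog_arm([
  [[0,0.02,0.5,0,0,0],[0.01,0.01,0.5,0,0,0],[0.01,0.01,0.5,0,0,0],[0,0.01,0.3,0,0,0],[0,0.01,0.2,0,0,0],[0,0,0.13,0,0,0],[0,0,0,0,0,0],[0,0,0,0,0,0],[0,0,0,0,0,0]],
])

```text
time_s: 6.85
position: [0.5172, -0.2917, 0.0512]
tool_rot: [[-0.487, 0.874, 0.001], [0.874, 0.487, -0.001], [-0.001, 0.0, -1.0]]
ft_force: [0.4, -0.1, -2.4]
grip_width: 0.0153
```

Request:
jog_arm([
  [[0,0,0.04,0,0,0],[0,0,0.03,0,0,0],[0,0,0,0,0,0],[0,0,0,0,0,0]],
])

```text
time_s: 7.25
position: [0.5169, -0.2916, 0.048]
tool_rot: [[-0.486, 0.874, 0.0], [0.874, 0.486, -0.0], [-0.0, 0.0, -1.0]]
ft_force: [-0.2, 0.6, 2.1]
grip_width: 0.0154
```

Touching down. Release, wait, rise.

Request:
jog_arm([
  [[0,0,0,0,0,0],[0,0,0,0,0,0],[0,0,0,0,0,0],[0,0,0,0,0,0],[0,0,0,0,0,0],[0,0,0,0,0,0],[0,0,0,0,0,0],[0,0,0,0,0,0]],
], grip=1)

```text
time_s: 8.05
position: [0.5169, -0.2915, 0.0477]
tool_rot: [[-0.486, 0.874, 0.0], [0.874, 0.486, -0.0], [-0.0, -0.0, -1.0]]
ft_force: [-0.1, -0.6, -0.1]
grip_width: 0.0857
```

Request:
jog_arm([
  [[0,0,-0.3,0,0,0],[0,0,-0.8,0,0,0],[0,0,-1,0,0,0],[0,0,-1,0,0,0],[0,0,-1,0,0,0],[0,0,-0.8,0,0,0],[0,0,-0.4,0,0,0],[0,0,0,0,0,0]],
])

```text
time_s: 8.85
position: [0.5173, -0.2918, 0.263]
tool_rot: [[-0.487, 0.874, 0.004], [0.874, 0.487, -0.004], [-0.005, 0.002, -1.0]]
ft_force: [0.4, 0.2, 0.3]
grip_width: 0.0852
```

Run:
```python
from look import *; from fit import *
im,d,W,ci=look('w2')
print('disc',rect(top(W,(.515,-.293),.05,.055,.1)),'base',rect(top(W,(.515,-.293),.05,.022,.034)))
r=spotter.trace('wrist','mat')
for x in r[:1]:
    p=W[x['pixels']]; p=p[(abs(p[:,2]-.009)<.006)&(np.hypot(p[:,0]-.515,p[:,1]+.293)<.095)]; print('mat',rect(p))
plan([((.4515,.0775,.30),-14,14)])
```

```text
8.85 [ 0.5173 -0.2918  0.263 ] yaw 29.1 tilt 0.34 [0.4 0.2 0.3] 0.0852
disc (array([ 516.2, -291.4]), array([15.7, 47.7]), 29.1) base (array([ 516.5, -292.6]), array([44.3, 63.1]), 29.7)
mat (array([ 514.9, -293.1]), array([120.1, 120.9]), 70.2)
[[[0.63,0.22,-0.07,0,0,0.36],[0.64,0.18,-0.07,0,0,0.36],[0.66,0.15,-0.08,0,0,0.35],[0.66,0.12,-0.07,0,0,0.36],[0.66,0.08,-0.07,0,0,0.36],[0.67,0.04,-0.07,0,0,0.36],[0.67,0.01,-0.08,0,0,0.36],[0.66,-0.03,-0.07,0,0,0.36],[0.67,-0.07,-0.07,0,0,0.35],[0.66,-0.1,-0.07,0,0,0.36],[0.66,-0.13,-0.07,0,0,0.36],[0.64,-0.17,-0.08,0,0,0.36],[0.64,-0.21,-0.07,0,0,0.36],[0.62,-0.24,-0.07,0,0,0.36]]] max 0.67 [0.4513 0.0774 0.3   ]
```

View pics/w2.png

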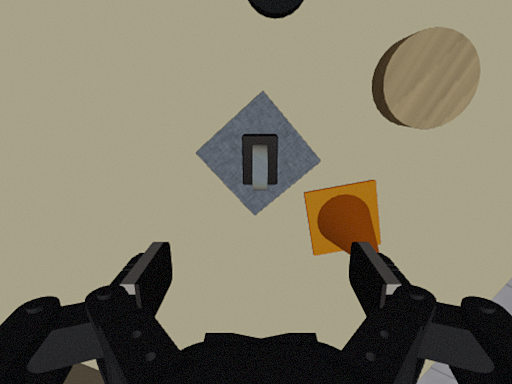

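Medal stands on the mat (pixel 260,160), centred within ~2 mm, released. Next the column.

Request:
jog_arm([
  [[0.63,0.22,-0.07,0,0,0.36],[0.64,0.18,-0.07,0,0,0.36],[0.66,0.15,-0.08,0,0,0.35],[0.66,0.12,-0.07,0,0,0.36],[0.66,0.08,-0.07,0,0,0.36],[0.67,0.04,-0.07,0,0,0.36],[0.67,0.01,-0.08,0,0,0.36],[0.66,-0.03,-0.07,0,0,0.36],[0.67,-0.07,-0.07,0,0,0.35],[0.66,-0.1,-0.07,0,0,0.36]],
])

```text
time_s: 9.95
position: [0.4694, -0.0269, 0.2873]
tool_rot: [[0.031, 1.0, -0.003], [1.0, -0.031, 0.001], [0.001, -0.003, -1.0]]
ft_force: [1.1, -0.2, -0.5]
grip_width: 0.0852
```

Request:
jog_arm([
  [[0.66,-0.13,-0.07,0,0,0.36],[0.64,-0.17,-0.08,0,0,0.36],[0.64,-0.21,-0.07,0,0,0.36],[0.62,-0.24,-0.07,0,0,0.36],[0,0,0,0,0,0],[0,0,0,0,0,0]],
])

```text
time_s: 10.55
position: [0.4513, 0.0773, 0.2992]
tool_rot: [[0.241, 0.971, -0.002], [0.971, -0.241, -0.0], [-0.001, -0.002, -1.0]]
ft_force: [0.5, 0.1, 0.1]
grip_width: 0.0855
```

Run:
```python
from look import *; from fit import *
im,d,W,ci=look('w3')
c=(.4495,.078)
print('tall',rect(top(W,c,.085,.055,.066)))
print('base',rect(top(W,c,.05,.08,.09)),'ball',rect(top(W,c,.04,.155,.18)),'shaft',circ(top(W,c,.03,.1,.145)))
```

```text
10.55 [0.4513 0.0773 0.2992] yaw -13.9 tilt 0.11 [0.5 0.1 0.1] 0.0855
tall (array([446.8,  77.9]), array([110. , 110.2]), 87.7)
base (array([449.3,  75.8]), array([60. , 60.1]), 74.0) ball (array([449.2,  76.7]), array([23.4, 22.3]), 29.5) shaft (array([0.4493, 0.0758]), np.float64(0.0157))
```

View pics/w3.png

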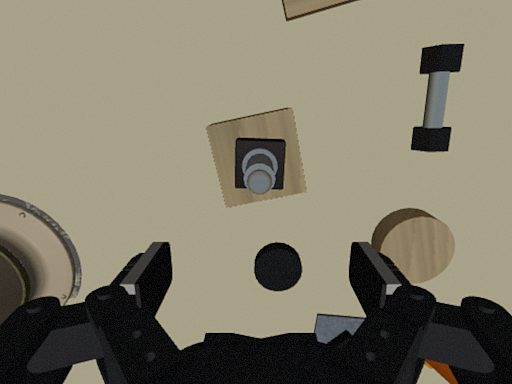

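Run:
```python
from go import *
plan([((.4493,.076,.26),-16,2),((.4493,.076,.110),-16,5)])
```

```text
[[[-0.02,-0.02,0.49,-0.01,0,0.12],[-0.01,-0.03,0.49,0,0,0.11]]] max 0.49 [0.4492 0.0761 0.26  ]
[[[0,0,0.75,0,0,0],[0,0,0.75,0,0,0],[0,0,0.75,0,0,0],[0,0,0.75,0,0,0],[0,0,0.75,0,0,0]]] max 0.75 [0.4491 0.076  0.11  ]
```

Request:
jog_arm([
  [[-0.02,-0.02,0.49,-0.01,0,0.12],[-0.01,-0.03,0.49,0,0,0.11],[0,0,0.75,0,0,0],[0,0,0.75,0,0,0],[0,0,0.75,0,0,0],[0,0,0.75,0,0,0],[0,0,0.5,0,0,0],[0,0,0.25,0,0,0],[0,0,0,0,0,0],[0,0,0,0,0,0]],
])

```text
time_s: 11.6
position: [0.4501, 0.0761, 0.1115]
tool_rot: [[0.276, 0.961, 0.002], [0.961, -0.276, -0.001], [0.0, 0.002, -1.0]]
ft_force: [-1.1, 0.6, -0.2]
grip_width: 0.0854
```

Request:
jog_arm([
  [[0,0,0,0,0,0],[0,0,0,0,0,0],[0,0,0,0,0,0],[0,0,0,0,0,0],[0,0,0,0,0,0],[0,0,0,0,0,0],[0,0,0,0,0,0],[0,0,0,0,0,0]],
], grip=-1, squeeze=50)

```text
time_s: 12.4
position: [0.4498, 0.0765, 0.1114]
tool_rot: [[0.276, 0.961, 0.002], [0.961, -0.276, -0.0], [0.0, 0.002, -1.0]]
ft_force: [-0.7, -0.1, 5.7]
grip_width: 0.0308
```

Run:
```python
from go import *
s=state(); p=s['position']
# mid riser (.6415,-.1143); grasp offset approx none
plan([(p+[0,0,.06],-16,3),((.6415,-.1140,.17),-16,9)])
```

```text
12.4 [0.4498 0.0765 0.1114] yaw -16.0 tilt 0.14 [-0.7 -0.1  5.7] 0.0308
[[[0,0,-0.5,0.01,0,0],[0,0,-0.5,0,0,0],[0,0,-0.5,0.01,0,0]]] max 0.5 [0.4497 0.0765 0.1714]
[[[-0.36,0.66,0,0,0,0],[-0.36,0.66,0.01,0,0,0],[-0.37,0.65,0,0,0,0],[-0.36,0.66,0,0,0,0],[-0.36,0.66,0.01,0,0,0],[-0.36,0.66,0,0,0,0],[-0.36,0.66,0,0,0,0],[-0.36,0.65,0.01,0,0,0],[-0.37,0.66,0,0,0,0]]] max 0.66 [ 0.6414 -0.1141  0.1701]
```

Request:
jog_arm([
  [[0,0,-0.3,0,0,0],[0,0,-0.5,0,0,0],[0,0,-0.5,0,0,0],[0,0,-0.2,0,0,0],[-0.2,0.36,0,0,0,0],[-0.36,0.66,0,0,0,0],[-0.45,0.8,0,0,0,0],[-0.45,0.8,0,0,0,0],[-0.45,0.8,0,0,0,0],[-0.45,0.8,0,0,0,0]],
])

```text
time_s: 13.4
position: [0.5866, -0.0628, 0.1694]
tool_rot: [[0.276, 0.961, -0.001], [0.961, -0.276, 0.0], [-0.0, -0.001, -1.0]]
ft_force: [0.6, 0.4, -3.4]
grip_width: 0.0308
```

Request:
jog_arm([
  [[-0.36,0.7,0,0,0,0],[-0.35,0.6,0,0,0,0],[-0.19,0.4,0,0,0,0],[0,0,0,0,0,0],[0,0,0,0,0,0]],
])

```text
time_s: 13.9
position: [0.6408, -0.1146, 0.1694]
tool_rot: [[0.276, 0.961, -0.001], [0.961, -0.276, 0.001], [0.0, -0.001, -1.0]]
ft_force: [-0.7, 0.4, -3.8]
grip_width: 0.0309
```

Run:
```python
from look import *; from fit import *
im,d,W,ci=look('w4')
c=(.6415,-.114)
p=top(W,c,.075,.034,.046); print('mid',rect(p),cv2.minEnclosingCircle((p[:,:2]*1000).astype(np.float32)))
s=env.observe()['position']
print('base',rect(top(W,c,.05,s[2]-.04,s[2]-.02)))
plan([((.6415,-.1140,.0945),-16,6)])
```

```text
13.9 [ 0.6408 -0.1146  0.1694] yaw -16.0 tilt 0.08 [-0.7  0.4 -3.8] 0.0309
mid (array([ 646.7, -100.1]), array([ 79.1, 108.3]), 71.3) ((641.9898071289062, -113.8863296508789), 54.80085372924805)
base (array([ 643.4, -104.5]), array([39.1, 60.2]), 73.7)
[[[0,0,0.31,0,0,0],[0,0.01,0.32,0,0,0],[0,0,0.31,0,0,0],[0.01,0,0.32,0,0,0],[0,0.01,0.31,0,0,0],[0,0,0.32,-0.01,0,0]]] max 0.32 [ 0.6415 -0.1139  0.0944]
```

View pics/w4.png

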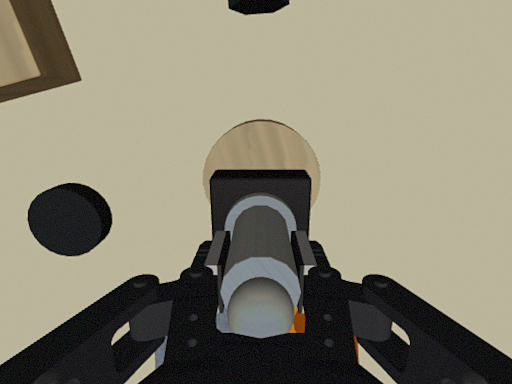

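The column hangs straight over the round riser. Lower.

Request:
jog_arm([
  [[0,0.01,0.5,0,0,0],[0,0.01,0.5,0,0,0],[0.01,0,0.4,0,0,0],[0,0,0.3,0,0,0],[0,0,0.15,0,0,0],[0,0,0,0,0,0],[0,0,0,0,0,0],[0,0,0,0,0,0]],
])

```text
time_s: 14.75
position: [0.6425, -0.1142, 0.0982]
tool_rot: [[0.276, 0.961, 0.003], [0.961, -0.276, -0.001], [-0.0, 0.003, -1.0]]
ft_force: [-0.1, -0.5, -3.0]
grip_width: 0.0311
```

Request:
jog_arm([
  [[0,-0.02,0.1,0,0,0],[0,0,0.06,0,0,0],[0,0,0,0,0,0],[0,0,0,0,0,0]],
])

```text
time_s: 15.15
position: [0.6414, -0.1138, 0.0915]
tool_rot: [[0.276, 0.961, 0.002], [0.961, -0.276, -0.001], [-0.0, 0.002, -1.0]]
ft_force: [-2.9, 0.8, 4.0]
grip_width: 0.0311
```

Touching; release and rise.

Request:
jog_arm([
  [[0,0,0,0,0,0],[0,0,0,0,0,0],[0,0,0,0,0,0],[0,0,0,0,0,0],[0,0,0,0,0,0],[0,0,0,0,0,0],[0,0,0,0,0,0],[0,0,0,0,0,0]],
], grip=1)

```text
time_s: 15.95
position: [0.6414, -0.1138, 0.0909]
tool_rot: [[0.276, 0.961, 0.001], [0.961, -0.276, -0.0], [0.0, 0.002, -1.0]]
ft_force: [0.1, -0.1, 0.3]
grip_width: 0.0854
```

Request:
jog_arm([
  [[0,0,-0.3,0,0,0],[0,0,-0.8,0,0,0],[0,0,-1,0,0,0],[0,0,-1,0,0,0],[0,0,-1,0,0,0],[0,0,-0.6,0,0,0],[0,0,-0.3,0,0,0],[0,0,0,0,0,0]],
])

```text
time_s: 16.75
position: [0.6414, -0.1138, 0.2939]
tool_rot: [[0.276, 0.961, 0.006], [0.961, -0.276, -0.002], [-0.0, 0.006, -1.0]]
ft_force: [0.7, -0.1, -0.5]
grip_width: 0.0854
```

Run:
```python
from look import *; from fit import *
im,d,W,ci=look('w5')
c=(.6415,-.114)
p=top(W,c,.075,.034,.046); print('mid',rect(p),cv2.minEnclosingCircle((p[:,:2]*1000).astype(np.float32)))
print('base',rect(top(W,c,.05,.06,.07)),'ball',rect(top(W,c,.03,.135,.16)))
plan([((.587,.286,.32),20,14)])
```

```text
16.75 [ 0.6414 -0.1138  0.2939] yaw -16.0 tilt 0.37 [ 0.7 -0.1 -0.5] 0.0854
mid (array([ 641.7, -114.4]), array([108.8, 108.3]), 72.3) ((641.7088012695312, -114.7807846069336), 54.92072296142578)
base (array([ 640.9, -114.9]), array([60.4, 60. ]), 74.2) ball (array([ 640.9, -113.9]), array([23.1, 22.7]), 32.7)
[[[0.66,-0.29,-0.05,0,0,-0.3],[0.67,-0.26,-0.05,0,0,-0.3],[0.68,-0.23,-0.05,0,0,-0.3],[0.7,-0.2,-0.05,0.01,0,-0.3],[0.7,-0.16,-0.06,0,0,-0.3],[0.7,-0.14,-0.05,0,0,-0.3],[0.72,-0.1,-0.05,0,0,-0.3],[0.71,-0.07,-0.05,0,0,-0.29],[0.72,-0.04,-0.05,0,0.01,-0.3],[0.72,-0.01,-0.05,0,0,-0.3],[0.72,0.02,-0.05,0.01,0,-0.3],[0.72,0.06,-0.05,0,0,-0.3],[0.72,0.09,-0.05,0,0,-0.3],[0.71,0.12,-0.05,0,0,-0.3]]] max 0.72 [0.5868 0.2861 0.3201]
```

View pics/w5.png

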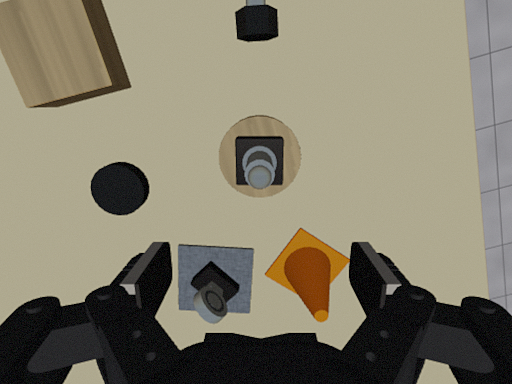

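Column is centred on the round riser (pixel 260,160). Now to the cup.

Request:
jog_arm([
  [[0.66,-0.29,-0.05,0,0,-0.3],[0.67,-0.26,-0.05,0,0,-0.3],[0.68,-0.23,-0.05,0,0,-0.3],[0.7,-0.2,-0.05,0.01,0,-0.3],[0.7,-0.16,-0.06,0,0,-0.3],[0.7,-0.14,-0.05,0,0,-0.3],[0.72,-0.1,-0.05,0,0,-0.3],[0.71,-0.07,-0.05,0,0,-0.29],[0.72,-0.04,-0.05,0,0.01,-0.3],[0.72,-0.01,-0.05,0,0,-0.3]],
])

```text
time_s: 17.8
position: [0.6019, 0.1727, 0.3102]
tool_rot: [[-0.17, 0.985, -0.002], [0.985, 0.17, 0.001], [0.002, -0.002, -1.0]]
ft_force: [0.1, -0.1, -0.2]
grip_width: 0.0855
```

Request:
jog_arm([
  [[0.72,0.02,-0.05,0.01,0,-0.3],[0.72,0.06,-0.05,0,0,-0.3],[0.72,0.09,-0.05,0,0,-0.3],[0.71,0.12,-0.05,0,0,-0.3],[0,0,0,0,0,0],[0,0,0,0,0,0]],
])

```text
time_s: 18.4
position: [0.5866, 0.2862, 0.3184]
tool_rot: [[-0.342, 0.94, -0.003], [0.94, 0.342, 0.0], [0.001, -0.003, -1.0]]
ft_force: [-0.3, -0.4, 0.3]
grip_width: 0.0852
```

Run:
```python
from look import *; from fit import *
im,d,W,ci=look('w6')
c=(.587,.286)
print('low',rect(top(W,(.59,.284),.095,.015,.026)))
print('base',circ(top(W,c,.04,.041,.05)),rect(top(W,c,.04,.041,.05)),'rim',rect(top(W,c,.05,.15,.17)),circ(top(W,c,.028,.155,.17)))
h=top(W,c,.05,.10,.158); h=h[np.hypot(*(h[:,:2]-c).T)>.029]
a=(h[:,:2]-c); print(len(h), h[:,:2].round(3)[::max(1,len(h)//15)].tolist())
u,s,vt=np.linalg.svd(a-a.mean(0)); print('handle axis',np.degrees(np.arctan2(vt[0,1],vt[0,0])))
```

```text
18.4 [0.5866 0.2862 0.3184] yaw 20.0 tilt 0.19 [-0.3 -0.4  0.3] 0.0852
low (array([588.6, 282.1]), array([129.9,  90.2]), 0.9)
base (array([0.5843, 0.287 ]), np.float64(0.0267)) (array([581. , 297.3]), array([61.9, 41.6]), 17.0) rim (array([584.4, 287.9]), array([61.4, 47.6]), 49.5) (array([0.5838, 0.2879]), np.float64(0.0222))
129 [[0.584, 0.326], [0.587, 0.327], [0.584, 0.322], [0.584, 0.323], [0.584, 0.322], [0.584, 0.321], [0.584, 0.32], [0.584, 0.319], [0.585, 0.319], [0.587, 0.318], [0.589, 0.317], [0.58, 0.255], [0.579, 0.25], [0.581, 0.256], [0.583, 0.255], [0.579, 0.25], [0.584, 0.251]]
handle axis -94.09020750377704
```

View pics/w6.png

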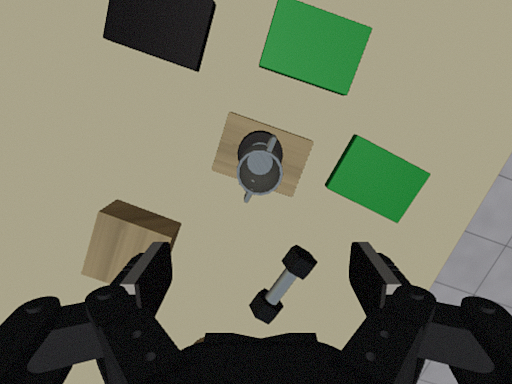

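Cup at pixel (260,170), handles up-right/down-left, i.e. handle axis ≈ 86°, so grip along −4°.

Run:
```python
from go import *
plan([((.584,.2875,.25),-4,3),((.584,.2875,.121),-4,5)])
```

```text
[[[0.02,-0.02,0.57,-0.01,0,0.93],[0.02,-0.01,0.57,0,0,0.93],[0.02,-0.03,0.57,-0.01,0,0.93]]] max 0.93 [0.5839 0.2875 0.2501]
[[[0,0,0.65,0,0,0],[0,0,0.64,0,0,0],[0,0,0.65,0,0,0],[0,0,0.64,0,0,0],[0,0,0.65,0,0,0]]] max 0.65 [0.5839 0.2876 0.1209]
```

Request:
jog_arm([
  [[0.02,-0.02,0.57,-0.01,0,0.93],[0.02,-0.01,0.57,0,0,0.93],[0.02,-0.03,0.57,-0.01,0,0.93],[0,0,0.65,0,0,0],[0,0,0.64,0,0,0],[0,0,0.65,0,0,0],[0,0,0.64,0,0,0],[0,0,0.45,0,0,0],[0,0,0.2,0,0,0],[0,0,0,0,0,0]],
])

```text
time_s: 19.45
position: [0.584, 0.2873, 0.1209]
tool_rot: [[0.071, 0.997, -0.001], [0.997, -0.071, 0.001], [0.001, -0.001, -1.0]]
ft_force: [0.3, 0.4, -0.5]
grip_width: 0.0853
```

Request:
jog_arm([
  [[0,0,0,0,0,0],[0,0,0,0,0,0],[0,0,0,0,0,0],[0,0,0,0,0,0],[0,0,0,0,0,0],[0,0,0,0,0,0],[0,0,0,0,0,0],[0,0,0,0,0,0]],
], grip=-1, squeeze=50)

```text
time_s: 20.25
position: [0.5844, 0.2883, 0.123]
tool_rot: [[0.069, 0.998, 0.003], [0.998, -0.069, 0.002], [0.002, 0.003, -1.0]]
ft_force: [-1.7, -0.8, 6.0]
grip_width: 0.0455
```

Run:
```python
from go import *
s=state(); p=s['position']
plan([(p+[0,0,.09],-4,4),((.4475,.078,.22),-4,9)])
```

```text
20.25 [0.5844 0.2883 0.123 ] yaw -4.0 tilt 0.2 [-1.7 -0.8  6. ] 0.0455
[[[0,0,-0.56,0,0,0],[0,0,-0.56,0.01,-0.01,0],[0,0,-0.57,0,0,0],[0,0,-0.56,0.01,0,0]]] max 0.57 [0.5842 0.2882 0.213 ]
[[[-0.61,-0.34,-0.02,0,0,0],[-0.61,-0.34,-0.02,0,0,0],[-0.61,-0.34,-0.02,0,0,0],[-0.61,-0.33,-0.02,0,0,0],[-0.6,-0.34,-0.02,0,0,0],[-0.61,-0.34,-0.02,0,0,0],[-0.61,-0.34,-0.02,0,0,0],[-0.61,-0.34,-0.02,0,0,0],[-0.61,-0.34,-0.02,0,0,0]]] max 0.61 [0.4473 0.078  0.2201]
```

Request:
jog_arm([
  [[0,0,-0.3,0,0,0],[0,0,-0.6,0,0,0],[0,0,-0.6,0,0,0],[0,0,-0.6,0,0,0],[0,0,-0.3,0,0,0],[-0.3,-0.17,0,0,0,0],[-0.6,-0.34,0,0,0,0],[-0.8,-0.44,0,0,0,0],[-0.8,-0.44,0,0,0,0],[-0.8,-0.44,0,0,0,0]],
])

```text
time_s: 21.25
position: [0.5005, 0.1605, 0.2169]
tool_rot: [[0.069, 0.998, -0.0], [0.998, -0.069, 0.001], [0.001, -0.0, -1.0]]
ft_force: [0.6, -1.2, -5.2]
grip_width: 0.0457
```

Request:
jog_arm([
  [[-0.8,-0.44,0,0,0,0],[-0.7,-0.39,0,0,0,0],[-0.44,-0.24,0,0,0,0],[-0.24,-0.14,0,0,0,0],[0,0,0,0,0,0],[0,0,0,0,0,0]],
])

```text
time_s: 21.85
position: [0.4479, 0.0783, 0.2173]
tool_rot: [[0.069, 0.998, 0.002], [0.998, -0.069, 0.002], [0.002, 0.001, -1.0]]
ft_force: [1.2, -0.1, -4.9]
grip_width: 0.0455
```

Run:
```python
from look import *; from fit import *
im,d,W,ci=look('w7')
c=(.4475,.078)
print('tall',rect(top(W,c,.085,.055,.066)))
s=env.observe()['position']
plan([((.4475,.078,.165),-4,5)])
```

```text
21.85 [0.4479 0.0783 0.2173] yaw -4.0 tilt 0.14 [ 1.2 -0.1 -4.9] 0.0455
tall (array([447. ,  78.3]), array([109.6, 110.1]), 87.7)
[[[0,0,0.26,0,0,0],[-0.01,-0.01,0.26,0,0,0],[0,0,0.26,0.01,-0.01,0],[0,0,0.26,0,0,0],[0,0,0.27,0,0,0.01]]] max 0.27 [0.4476 0.0781 0.1648]
```

View pics/w7.png

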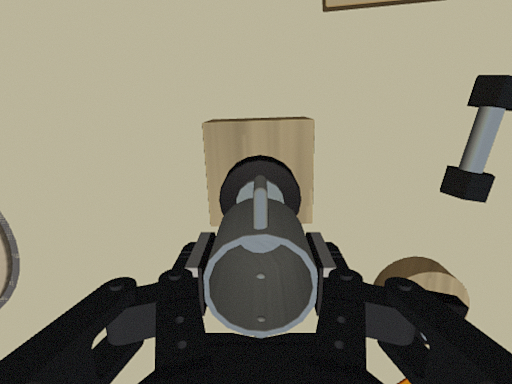

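The cup hangs over the tall riser, upright. Lower.

Request:
jog_arm([
  [[0,0,0.3,0,0,0],[-0.01,-0.01,0.4,0,0,0],[0,0,0.35,0,0,0],[0,0,0.2,0,0,0],[0,0,0,0,0,0],[0,0,0,0,0,0],[0,0,0,0,0,0]],
])

```text
time_s: 22.6
position: [0.4476, 0.0777, 0.1679]
tool_rot: [[0.069, 0.998, 0.003], [0.998, -0.069, 0.001], [0.002, 0.003, -1.0]]
ft_force: [0.2, 0.1, -4.4]
grip_width: 0.0457
```

Request:
jog_arm([
  [[0,0,0.08,0,0,0],[0,0,0.04,0,0,0],[0,0,0,0,0,0],[0,0,0,0,0,0]],
])

```text
time_s: 23.0
position: [0.4473, 0.0776, 0.163]
tool_rot: [[0.069, 0.998, 0.002], [0.998, -0.069, 0.001], [0.001, 0.002, -1.0]]
ft_force: [-0.8, -0.2, 3.2]
grip_width: 0.0456
```

Request:
jog_arm([
  [[0,0,0,0,0,0],[0,0,0,0,0,0],[0,0,0,0,0,0],[0,0,0,0,0,0],[0,0,0,0,0,0],[0,0,0,0,0,0],[0,0,0,0,0,0],[0,0,0,0,0,0]],
], grip=1)

```text
time_s: 23.8
position: [0.4472, 0.0776, 0.1625]
tool_rot: [[0.069, 0.998, 0.001], [0.998, -0.069, 0.001], [0.002, 0.001, -1.0]]
ft_force: [-1.0, 0.4, -0.4]
grip_width: 0.0853
```

Request:
jog_arm([
  [[0,0,-0.3,0,0,0],[0,0,-0.6,0,0,0],[0,0,-0.8,0,0,0],[0,0,-0.8,0,0,0],[0,0,-0.8,0,0,0],[0,0,-0.6,0,0,0],[0,0,-0.3,0,0,0],[0,0,0,0,0,0]],
])

```text
time_s: 24.6
position: [0.4473, 0.0773, 0.3319]
tool_rot: [[0.069, 0.998, 0.005], [0.998, -0.069, 0.001], [0.001, 0.005, -1.0]]
ft_force: [0.3, 0.0, -0.2]
grip_width: 0.0851
```

Run:
```python
from look import *; from fit import *
im,d,W,ci=look('w8')
c=(.4475,.078)
print('tall',rect(top(W,c,.085,.055,.066)),'rim',rect(top(W,c,.045,.192,.205)),circ(top(W,c,.028,.195,.206)),'base',circ(top(W,c,.04,.081,.09)))
plan([((.5163,-.292,.30),29,14)])
```

```text
24.6 [0.4473 0.0773 0.3319] yaw -4.0 tilt 0.27 [ 0.3  0.  -0.2] 0.0851
tall (array([447. ,  77.8]), array([110.1, 110.3]), 87.7) rim (array([445.9,  76.7]), array([51.3, 48.4]), 41.4) (array([0.4467, 0.0772]), np.float64(0.0222)) base (array([0.4467, 0.0773]), np.float64(0.026))
[[[-0.65,0.17,0.05,0,0,-0.27],[-0.66,0.14,0.06,0,0,-0.28],[-0.66,0.12,0.05,0,0,-0.27],[-0.66,0.09,0.06,0,0,-0.28],[-0.67,0.06,0.05,0.01,0,-0.27],[-0.67,0.03,0.05,0,0,-0.27],[-0.67,0,0.06,0,0,-0.28],[-0.67,-0.02,0.05,0,0,-0.27],[-0.67,-0.05,0.06,0,0,-0.28],[-0.67,-0.07,0.05,0,0,-0.27],[-0.66,-0.11,0.05,0,0,-0.28],[-0.66,-0.13,0.06,0,0,-0.27],[-0.65,-0.16,0.05,0.01,0,-0.27],[-0.65,-0.18,0.06,0,-0.01,-0.28]]] max 0.67 [ 0.5165 -0.2921  0.2998]
```

View pics/w8.png

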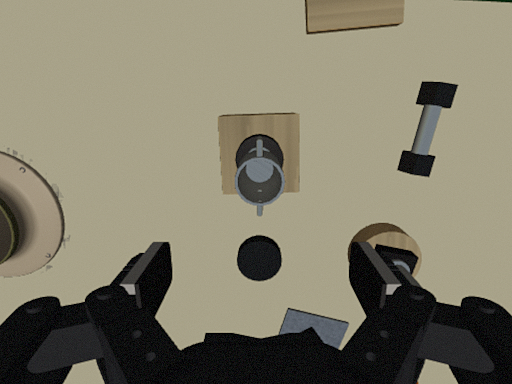

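Cup stands on the tall riser (pixel 260,170), within 1 mm of centre. Back to the medal.

Request:
jog_arm([
  [[-0.65,0.17,0.05,0,0,-0.27],[-0.66,0.14,0.06,0,0,-0.28],[-0.66,0.12,0.05,0,0,-0.27],[-0.66,0.09,0.06,0,0,-0.28],[-0.67,0.06,0.05,0.01,0,-0.27],[-0.67,0.03,0.05,0,0,-0.27],[-0.67,0,0.06,0,0,-0.28],[-0.67,-0.02,0.05,0,0,-0.27],[-0.67,-0.05,0.06,0,0,-0.28],[-0.67,-0.07,0.05,0,0,-0.27]],
])

```text
time_s: 25.65
position: [0.4964, -0.1874, 0.307]
tool_rot: [[-0.336, 0.942, -0.002], [0.942, 0.336, 0.003], [0.003, -0.001, -1.0]]
ft_force: [0.7, 0.1, 0.6]
grip_width: 0.0858
```

Request:
jog_arm([
  [[-0.66,-0.11,0.05,0,0,-0.28],[-0.66,-0.13,0.06,0,0,-0.27],[-0.65,-0.16,0.05,0.01,0,-0.27],[-0.65,-0.18,0.06,0,-0.01,-0.28],[0,0,0,0,0,0],[0,0,0,0,0,0]],
])

```text
time_s: 26.25
position: [0.5162, -0.292, 0.2982]
tool_rot: [[-0.484, 0.875, -0.003], [0.875, 0.484, 0.001], [0.002, -0.002, -1.0]]
ft_force: [0.5, 0.4, 0.4]
grip_width: 0.0854
```

Run:
```python
from look import *; from fit import *
im,d,W,ci=look('w9')
print('disc',rect(top(W,(.516,-.292),.05,.055,.1)),'base',rect(top(W,(.516,-.292),.05,.022,.034)))
plan([((.5163,-.292,.2),29.3,3),((.5163,-.292,.048),29.3,6)])
```

```text
26.25 [ 0.5162 -0.292   0.2982] yaw 29.0 tilt 0.17 [0.5 0.4 0.4] 0.0854
disc (array([ 516.2, -291.7]), array([15.9, 48.1]), 29.1) base (array([ 516.6, -293. ]), array([43.9, 64. ]), 29.9)
[[[-0.01,0,0.82,0,0,-0.01],[0,0,0.83,-0.01,-0.01,-0.01],[-0.01,0,0.82,0,0,-0.01]]] max 0.83 [ 0.5165 -0.2921  0.2   ]
[[[0,0,0.63,0,0,0],[0,0,0.64,0,0,0],[0,0,0.63,0,0,0],[0,0,0.63,0,0,0],[0,0,0.64,0,0,0],[0,0,0.63,0,0,0]]] max 0.64 [ 0.5165 -0.2921  0.048 ]
```

Request:
jog_arm([
  [[-0.01,0,0.82,0,0,-0.01],[0,0,0.83,-0.01,-0.01,-0.01],[-0.01,0,0.82,0,0,-0.01],[0,0,0.8,0,0,0],[0,0,0.8,0,0,0],[0,0,0.8,0,0,0],[0,0,0.7,0,0,0],[0,0,0.4,0,0,0],[0,0,0.28,0,0,0],[0,0,0,0,0,0]],
])

```text
time_s: 27.3
position: [0.5166, -0.292, 0.0487]
tool_rot: [[-0.49, 0.872, -0.0], [0.872, 0.49, 0.0], [0.0, -0.0, -1.0]]
ft_force: [-0.4, -0.1, 0.9]
grip_width: 0.0855
```

Request:
jog_arm([
  [[0,0,0,0,0,0],[0,0,0,0,0,0],[0,0,0,0,0,0],[0,0,0,0,0,0],[0,0,0,0,0,0],[0,0,0,0,0,0],[0,0,0,0,0,0],[0,0,0,0,0,0]],
], grip=-1, squeeze=40)

```text
time_s: 28.1
position: [0.5171, -0.2931, 0.05]
tool_rot: [[-0.489, 0.872, 0.002], [0.872, 0.489, -0.002], [-0.002, 0.001, -1.0]]
ft_force: [-0.2, 0.8, 4.2]
grip_width: 0.0156
```

Run:
```python
from go import *
s=state(); p=s['position']
plan([(p+[0,0,.23],29,7),((.589,.2823,.27),0,17)])
```

```text
28.1 [ 0.5171 -0.2931  0.05  ] yaw 29.3 tilt 0.13 [-0.2  0.8  4.2] 0.0156
[[[0,0,-0.82,0,0,0],[0,0,-0.82,0,0,0.01],[-0.01,0,-0.82,0,0.01,0],[0,0,-0.83,0,0,0.01],[0,0,-0.82,0,0,0],[0,0,-0.82,0,0,0.01],[0,0,-0.82,0,0,0]]] max 0.83 [ 0.517  -0.2933  0.28  ]
[[[0.69,0.5,0.01,0,0,0.2],[0.7,0.49,0.02,0,0,0.2],[0.72,0.46,0.01,0,0,0.2],[0.73,0.44,0.02,0,0,0.19],[0.74,0.41,0.01,0,0,0.2],[0.76,0.4,0.02,0,0,0.2],[0.77,0.37,0.01,0,0,0.2],[0.78,0.35,0.02,0,0,0.2],[0.78,0.33,0.01,0,0,0.2],[0.8,0.3,0.01,0,0,0.2],[0.81,0.28,0.02,0,0,0.2],[0.81,0.25,0.01,0,0,0.19],[0.82,0.23,0.02,0,0,0.2],[0.83,0.21,0.01,0,0,0.2],[0.83,0.18,0.02,0,0,0.2],[0.84,0.16,0.01,0.01,0,0.2],[0.85,0.13,0.01,0,0,0.2]]] max 0.85 [0.5891 0.2825 0.2702]
```

Request:
jog_arm([
  [[0,0,-0.4,0,0,0],[0,0,-0.82,0,0,0.01],[-0.01,0,-0.9,0,0.01,0],[0,0,-0.9,0,0,0.01],[0,0,-0.9,0,0,0],[0,0,-0.82,0,0,0.01],[0,0,-0.6,0,0,0],[0,0,-0.41,0,0,0],[0.69,0.5,0.01,0,0,0.2],[0.7,0.49,0.02,0,0,0.2]],
])

```text
time_s: 29.1
position: [0.5254, -0.2252, 0.2779]
tool_rot: [[-0.429, 0.903, -0.0], [0.903, 0.429, 0.001], [0.001, 0.0, -1.0]]
ft_force: [0.3, -0.1, -3.4]
grip_width: 0.0152
```

Request:
jog_arm([
  [[0.72,0.46,0.01,0,0,0.2],[0.73,0.44,0.02,0,0,0.19],[0.74,0.41,0.01,0,0,0.2],[0.76,0.4,0.02,0,0,0.2],[0.77,0.37,0.01,0,0,0.2],[0.78,0.35,0.02,0,0,0.2],[0.78,0.33,0.01,0,0,0.2],[0.8,0.3,0.01,0,0,0.2],[0.81,0.28,0.02,0,0,0.2],[0.81,0.25,0.01,0,0,0.19]],
])

```text
time_s: 30.1
position: [0.5675, 0.1143, 0.272]
tool_rot: [[-0.148, 0.989, -0.001], [0.989, 0.148, 0.0], [0.0, -0.001, -1.0]]
ft_force: [-0.0, -0.5, -1.6]
grip_width: 0.0155
```

Request:
jog_arm([
  [[0.82,0.23,0.02,0,0,0.2],[0.83,0.21,0.01,0,0,0.2],[0.83,0.18,0.02,0,0,0.2],[0.84,0.16,0.01,0.01,0,0.2],[0.85,0.13,0.01,0,0,0.2],[0,0,0,0,0,0],[0,0,0,0,0,0]],
])

```text
time_s: 30.8
position: [0.5888, 0.2829, 0.2689]
tool_rot: [[-0.001, 1.0, -0.003], [1.0, 0.001, -0.001], [-0.001, -0.003, -1.0]]
ft_force: [-0.2, -0.3, -2.4]
grip_width: 0.0154
```

Run:
```python
from look import *; from fit import *
im,d,W,ci=look('w10')
print('low',rect(top(W,(.589,.282),.09,.015,.026)))
s=env.observe()['position']
plan([((.5886,.2821,.067),0,7)])
```

```text
30.8 [0.5888 0.2829 0.2689] yaw 0.0 tilt 0.18 [-0.2 -0.3 -2.4] 0.0154
low (array([588.3, 282.3]), array([130.3,  89.7]), 0.7)
[[[0,0,0.72,0,0,0],[0,0,0.72,0,0,0],[0,0,0.73,-0.01,0,0],[0,0,0.72,0,0,0],[0,0,0.72,0,0,0],[0,0,0.72,0,0,0],[0,0,0.73,-0.01,0.01,0]]] max 0.73 [0.5886 0.2819 0.0669]
```

View pics/w10.png

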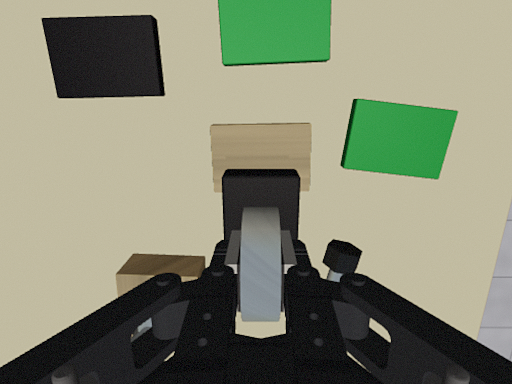

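Medal hangs over the plywood low riser (pixel 260,155). Lower.

Request:
jog_arm([
  [[0,0,0.6,0,0,0],[0,0,0.8,0,0,0],[0,0,0.8,-0.01,0,0],[0,0,0.8,0,0,0],[0,0,0.8,0,0,0],[0,0,0.6,0,0,0],[0,0,0.4,-0.01,0.01,0],[0,0,0.2,0,0,0],[0,0,0,0,0,0],[0,0,0,0,0,0]],
])

```text
time_s: 31.85
position: [0.5896, 0.2821, 0.0711]
tool_rot: [[0.001, 1.0, 0.003], [1.0, -0.001, 0.002], [0.002, 0.003, -1.0]]
ft_force: [-0.1, -0.1, -1.3]
grip_width: 0.0154
```

Request:
jog_arm([
  [[0,-0.02,0.14,0,0,0],[0,0,0.05,0,0,0],[0,0,0,0,0,0],[0,0,0,0,0,0]],
])

```text
time_s: 32.25
position: [0.5883, 0.2825, 0.0627]
tool_rot: [[0.0, 1.0, 0.002], [1.0, -0.0, 0.002], [0.002, 0.002, -1.0]]
ft_force: [0.5, 0.8, -2.0]
grip_width: 0.0151
```

Request:
jog_arm([
  [[0,0,0.04,0,0,0],[0,0,0,0,0,0],[0,0,0,0,0,0]],
])

```text
time_s: 32.55
position: [0.5887, 0.2827, 0.062]
tool_rot: [[0.0, 1.0, 0.004], [1.0, -0.0, 0.002], [0.002, 0.004, -1.0]]
ft_force: [-1.1, 0.6, 5.5]
grip_width: 0.0153
```

Contact. Release and rise.

Request:
jog_arm([
  [[0,0,0,0,0,0],[0,0,0,0,0,0],[0,0,0,0,0,0],[0,0,0,0,0,0],[0,0,0,0,0,0],[0,0,0,0,0,0],[0,0,0,0,0,0],[0,0,0,0,0,0]],
], grip=1)

```text
time_s: 33.35
position: [0.5883, 0.2825, 0.0609]
tool_rot: [[0.0, 1.0, 0.002], [1.0, -0.0, 0.001], [0.001, 0.002, -1.0]]
ft_force: [0.2, -0.0, -0.5]
grip_width: 0.0855
```

Request:
jog_arm([
  [[0,0,-0.3,0,0,0],[0,0,-0.8,0,0,0],[0,0,-1,0,0,0],[0,0,-1,0,0,0],[0,0,-1,0,0,0],[0,0,-0.8,0,0,0],[0,0,-0.6,0,0,0],[0,0,-0.3,0,0,0],[0,0,0,0,0,0]],
])

```text
time_s: 34.25
position: [0.588, 0.2822, 0.2958]
tool_rot: [[0.0, 1.0, 0.007], [1.0, -0.0, 0.003], [0.003, 0.007, -1.0]]
ft_force: [-0.2, -0.2, 0.3]
grip_width: 0.0854
```

Run:
```python
from look import *; from fit import *
im,d,W,ci=look('w11')
c=(.5885,.282)
print('low',rect(top(W,c,.09,.015,.026)),'base',rect(top(W,c,.05,.035,.046)),'disc',rect(top(W,c,.05,.07,.11)))
for n in ['scene','side']:
    im,d=vision.get_image(n); cv2.imwrite(f'pics/{n}1.png',cv2.resize(im,(800,600))[:,:,::-1]); W=cloud(n,d)
    print(n,'column',rect(top(W,(.642,-.114),.05,.06,.07)),'cup base',circ(top(W,(.448,.078),.04,.064,.082)),'medal',rect(top(W,c,.05,.035,.046)))
    W0=np.load(n+'_m.npz')['W']
    for k,q,r in [('puck',(.437,-.107),.06),('dumb',(.695,.07),.1),('cone',(.66,-.33),.09)]:
        f=lambda W:top(W,q,r,.012,.13)[:,:2].mean(0)
        print(n,k,'shift mm',((f(W)-f(W0))*1000).round(1))
```

```text
34.25 [0.588  0.2822 0.2958] yaw -0.0 tilt 0.41 [-0.2 -0.2  0.3] 0.0854
low (array([588.4, 281.9]), array([130. ,  90.4]), 0.9) base (array([588.1, 282.5]), array([44.3, 63.8]), 0.5) disc (array([588.2, 283.1]), array([16.4, 49.9]), 0.1)
scene column (array([ 640.9, -110.8]), array([63.3, 60.4]), 73.8) cup base (array([0.449 , 0.0766]), np.float64(0.0306)) medal (array([590. , 285.5]), array([46.1, 65.3]), 0.1)
scene puck shift mm [ 0.2 -0.2]
scene dumb shift mm [-0.1 -0.4]
scene cone shift mm [-0.3  0.2]
side column (array([ 644.2, -114.9]), array([61.3, 59.8]), 74.0) cup base (array([0.4503, 0.0775]), np.float64(0.0316)) medal (array([592.5, 282.3]), array([65.3, 45. ]), 89.6)
side puck shift mm [ 0. -0.]
side dumb shift mm [ 2.3 13.6]
side cone shift mm [0. 0.]
```

View pics/w11.png

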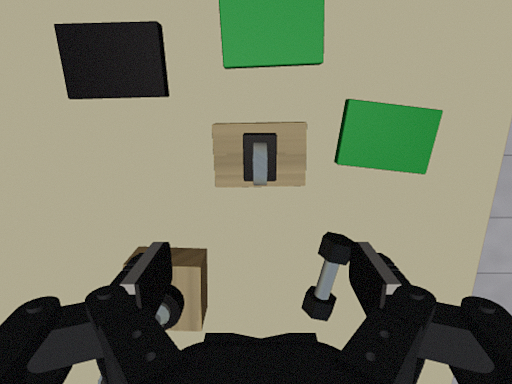

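View pics/side1.png

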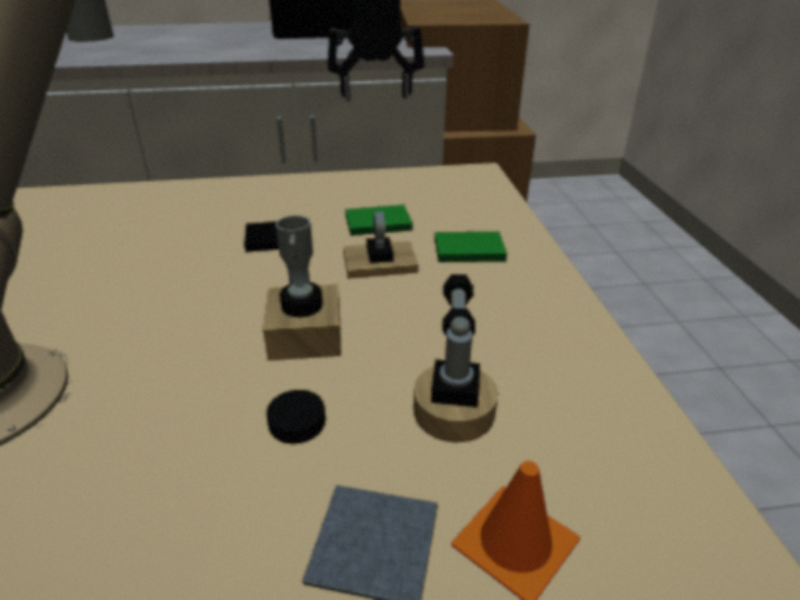

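The side picture shows cup (297,265), column (457,360) and medal (379,237) upright on their risers, with the mat (372,543) empty. The side camera's apparent 13.6 mm dumbbell shift comes from the column now hiding its near head (457,322). The scene camera, with a clear view, shows a shift of under 0.5 mm.

```bash
python3 -c "
from rig import close_job
print(close_job())"
```

```text
the job is handed in; nothing more can be done
None
```

I rearranged the trophies and handed the job in at about 34 s of the 109 s limit. The medal went from the middle riser to the felt pad, the column from the tall riser to the middle one, the cup from the low riser to the tall one, and the medal from the pad to the low riser.

**Trophies:** in the wrist-camera checks, cup, column and medal stood upright and released, each within about 1–2 mm of its riser's centre. The pad is empty again, and the gripper is about 0.2 m above the medal and touching nothing.

**Disagreements:**
- **Camera offsets:** the scene and side cameras place things 2–4 mm differently from the wrist camera, which is well inside the 14 mm tolerance.
- **Dumbbell:** the side camera showed an apparent 13.6 mm shift. The column now hides part of the dumbbell in that view, and the scene camera shows it moved less than 0.5 mm.
- **Puck and cone:** both cameras show them unmoved, within 0.4 mm.

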